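# Lock off and bleed a compressed-air line

## Task

The air line with the locking plate is pinned open: isolate it, lock it off and bleed it. Draw the lock pin, turn that line's lever a quarter turn to fully closed, put the pin back fully home through the lever and the plate so that the lever is locked shut, and only then open the small bleed valve fully. Leave the neighbouring line's lever as it is, and do not knock over or shift the bottle and the sand cores that stand around.

Things in the scene. Friction and masses are not known exactly. Their poses are not given: they have to be found in the camera images.
- lock_pin: Loose upright lock pin, 60 g: 8 mm steel shank with tapered end, 19 mm collar 4 mm thick, 8 mm neck, flat black thumb grip on top. Origin: on its axis at the collar's underside; z up along the pin. It starts in the plate's open hole, its collar on the lever, at any yaw.
- pin_grip (a point): Middle of the pin's upright thumb grip, 34 mm above the collar's underside. The grip is 38 mm wide (along the pin's x), 10 mm thick (its y) and 24 mm tall.
- pin_tip (a point): Lower end of the pin's shank, 26 mm below the collar's underside.
- air_block: Fixed aluminium block 50 x 245 x 48 mm (x, y, z), 24 to 72 mm above the bench, with a round gauge on top (to 136 mm). Origin: on the bench under its middle. Two lines leave its -x face, 165 mm apart (at y = +82.5 and -82.5 mm; which is which varies), and run along its -x for 200 mm, 48 mm above the bench, then turn down.
- locking_line: Fixed line with locking plate and bleed valve. Axes parallel to the block's; origin on the bench under its port at the block. Pipe along -x, 48 mm high, 21 mm thick (valve body up to 41, tee 29). Horizontal steel plate round the valve stem, 4 mm thick, top 86 mm high, with three 11 mm holes: open, locked, park. A copper silencer sticks out from the bleed valve to 80 mm in -y.
- plain_line: Fixed neighbouring line: same valve, lever and pipe, but no locking plate and no bleed valve. Frame as for locking_line. Not to be worked.
- lock_lever (a joint): Main lever of the locking line, rad: 0 = open (points along the pipe, -x of locking_line), 1.571 = fully closed at its stop (across, to +y of locking_line). Turns about a vertical axis, clockwise from above as it closes; resists with about 0.2 N m and stays where left.
- lock_lever_axis (a point): The main lever's axis, at the height of its flat top, 96 mm above the bench. The flat steel part is 24 mm wide and 4 mm thick, 6 mm above the plate; a nut on the axis reaches 106 mm.
- lock_lever_end (a point): Outer end of the main lever, 118 mm from the axis, at mid height of its black sleeve, which is 18 mm wide, 92 to 106 mm above the bench and runs from 54 to 118 mm from the axis.
- lever_hole (a point): Centre of the 11 mm hole through the main lever, 36 mm from its axis, at the lever's top face (96 mm high); moves with the lever. It is over the open hole at 0 rad and over the locked hole at 1.571 rad.
- locked_hole (a point): Centre of the plate's locked hole at the plate's top face (86 mm high), 36 mm from the axis to +y of locking_line. Pin fully home: its collar on the lever, its origin 10 mm above this point.
- park_hole (a point): Centre of the plate's spare hole at its top face (86 mm high), 34 mm from the axis to -y of locking_line, out of the lever's sweep. The pin may be parked upright in it, collar on the plate, origin at this point.
- bleed_lever (a joint): Small bleed lever of the locking line, rad: 0 = closed (points to -x of locking_line), 1.571 = fully open at its stop (points to -y, along the silencer). Turns counter-clockwise from above as it opens; resists with about 0.06 N m and stays where left.
- bleed_lever_axis (a point): The bleed lever's vertical axis at the height of its top, 88 mm above the bench; 38 mm to -y of the main pipe's centre line.
- bleed_lever_end (a point): Outer end of the bleed lever, 52 mm from its axis, at mid height. The lever is a steel bar 8 mm wide (11 mm at the end), 74 to 88 mm above the bench.
- plain_lever (a joint): Lever of the neighbouring line, of the same size and action as lock_lever but without a hole; somewhere from 0 to 0.35 rad. To be left as found.
- plain_lever_end (a point): Outer end of the neighbouring lever, 118 mm from its axis, at mid height of the sleeve.
- core_5: Loose sand core, 48 mm in diameter, 50 mm tall, standing between the two lines. Origin at its foot. Bystander.
- glue_bottle: Loose glue bottle, 33 x 50 x 126 mm, standing in front of the lines. Origin at its foot. Bystander.
- core_2: Loose sand core, 42 mm in diameter, 70 mm tall, standing left of the lines. Origin at its foot. Bystander.
- core_4: Loose slim sand core, 28 mm in diameter, 78 mm tall, standing right of the lines. Origin at its foot. Bystander.
Not all that is in view belongs to the job. There is more than one size of the lock_pin; the one meant has the size given above.

How it is judged:
By the outcome, as a careful person would: the job done as asked, in the order asked, and still so for the second after the job is handed in, with the robot touching nothing.
It also fails if it takes over 72 s, if anything falls off the work surface, if the arm or the gripper's body presses on something with over 40 N, if the wrist force passes 120 N, or if a joint passes its speed limit or range.

## Robot

A 6-joint arm with a two-finger parallel gripper is mounted at the origin on a cart in front of the work surface, level with it; the furniture and walls round the work are solid. World frame = base frame: x ahead of the robot, y to its left, z up, the work surface at z = 0. Lengths are in m, angles in rad, forces in N, time in s.
With the tool pointing down it reaches from about 0.25 to 0.775 m from the base axis. Payload 4 kg.
Tool frame: the origin (TCP) lies midway between the tips of the shut fingers; the grasp point (between the pads) lies 19 mm behind it; z points along the fingers, x is the direction in which the jaws open and shut, and the axes are right-handed (so a half turn about z gives the same grasp; the last joint's range is limited). The gripper opens to 94 mm and grips with 3 to 60 N. Pads are 16 mm wide; open, the fingers measure 119 mm over their backs; the gripper's body (75 mm by 177 mm) begins 78 mm behind the grasp point.
Start: joints at [1.151, 0.087, 1.371, -0, 1.684, -0.103], TCP at [0.171, 0.523, 0.206] pointing down, gripper open.
Joint ranges: [-3.1, 3.1], [-0.76, 2.03], [0.27, 2.55], [-1.08, 4.22], [0.17, 2.65], [-2.57, 2.57]. Speed limits (rad/s): [2.79, 2.79, 3.14, 3.14, 3.14, 3.14].

## Interface

Orientations are given as [roll, pitch, yaw] about the fixed x, y, z axes, in that order (R = Rz(yaw) Ry(pitch) Rx(roll)).
In Python, from bench import robot, eyes, close_job gives the robot as it stands.
- The arm moves only by the shell command python3 -m jog 'ROWS'. ROWS is JSON, a list of rows, each a list of 3 entries, a list of its own where there are three numbers: the turn, a rotation vector about the tool's x, y, z in degrees, then the shift along the tool's x, y, z in mm, then the closure, from -1 (fully open) to 1 (shut). In form: [[[wx, wy, wz], [x, y, z], claw], ...]. A call has 1 to 5 rows; each row is the pose to reach, as a shift and turn from the pose commanded when the call began, along the tool's axes at that moment; what a row does not reach only later rows make up. A row lasts 1/10 s, in which the tool goes at most 50 mm and 8.59 degrees, less where a joint would pass 70% of its speed; a pose out of reach is approached as far as the arm can. A call with a gripper value outside its range is refused whole. The fingers move at their own pace and stop on an object; the grip force is fixed at half the most. Time passes only in rows, so rows that repeat a pose let the fingers close. It gives the time, the measured TCP pose, the force and the opening at its end, in the units of the state.
- robot.get_obs(): the state, without advancing time (a new reading comes with each control period).
- eyes.snapshot(name): name is "scene" or "top"; returns (picture, depth): 480x640x3 uint8, red, green, blue; 480x640 float32, m along the optical axis (not along the pixel's ray), 0 where there is no reading.
- eyes.camera_params(name): a dict with "mtx" (3x3 intrinsics, pixels), "world_to_cam" (4x4, takes a point from world to camera coordinates). Camera axes: x right, y up, looking along -z (the intrinsics and any distortion apply to the point x, -y, -z); pixel columns grow to the right and rows downward; lengths in m; the calibration is good to about 2 mm. A picture is of the moment at which its call begins. camera_params takes no time and is no camera call.
- close_job(): hands the job in, once; it reports no verdict.
The state is a dict: "time": time; "joint_positions": joint angles; "qvel": joint speeds; "joint_torque": joint torques, N m; "tool_pos": TCP position; "ee_rot": TCP orientation; "wrist_force": force on the tool from outside, world axes, zero at the start; "wrist_torque": the same for the moment, N m; "width": finger opening in m.
Only numpy, scipy, OpenCV 4.12 (cv2) and the standard library are available. Lean on these libraries where they do the work, as an engineer would, in place of code of your own. Each camera call takes 0.05 s, during which the arm holds its last target. There are 200 camera calls.

## Working session

There is one attempt and no reset: what is moved stays moved. The work goes in short steps, Python scripts to look and compute and a shell command to move; the robot and the scene stay as the last step left them, time stands still between calls to the robot, and variables do not carry over. Pictures are saved under pics/ and viewed, about 8 in all and at most 12, crops included, and the job is handed in when it is done.

```bash
ls; mkdir -p pics
cat > h.py <<'E'
import numpy as np, cv2
from bench import robot, eyes
def snap(n,f=None):
    p,d=eyes.snapshot(n)
    if f: cv2.imwrite('pics/'+f,p[:,:,::-1])
    return p,d
def world(n,u,v,d):
    c=eyes.camera_params(n);K=np.array(c['mtx']);T=np.linalg.inv(np.array(c['world_to_cam']))
    u,v,d=map(np.asarray,(u,v,d))
    x=(u-K[0,2])/K[0,0]*d;y=(v-K[1,2])/K[1,1]*d
    return (np.stack([x,-y,-d,np.ones_like(x)],-1)@T.T)[...,:3]
def onplane(n,u,v,z):
    a=world(n,float(u),float(v),0.0);b=world(n,float(u),float(v),1.0)
    return a+(b-a)*(z-a[2])/(b[2]-a[2])
def proj(n,P):
    c=eyes.camera_params(n);K=np.array(c['mtx']);q=np.array(c['world_to_cam'])@np.append(P,1)
    q=np.array([q[0],-q[1],-q[2]]);q=K@q;return q[:2]/q[2]
E
python3 - <<'E'
from h import *
print(robot.get_obs())
for n in('scene','top'):
    p,d=snap(n,n+'0.png'); np.save(n+'_d.npy',d)
    print(eyes.camera_params(n))
E
```

```text
pics
{'time': 0.0, 'joint_positions': array([ 1.15092926e+00,  8.79675875e-02,  1.37221509e+00, -1.90983443e-05,
        1.68358058e+00, -1.03105552e-01]), 'qvel': array([ 1.20846062e-03, -1.13185952e-03, -1.23788908e-04,  1.14446380e-03,
        8.11864222e-04,  2.05114722e-05]), 'joint_torque': array([-3.69120244e-04, -3.40168476e+01, -3.02433479e+01,  7.16285803e-02,
        3.30072746e-02, -1.50052288e-04]), 'tool_pos': array([0.1711161 , 0.52214532, 0.20431716]), 'ee_rot': array([-3.14138813e+00,  2.16103348e-03,  1.25403290e+00]), 'wrist_force': array([-0.09689505, -0.42553897, -0.73461774]), 'wrist_torque': array([0.01118111, 0.01417768, 0.05921122]), 'width': 0.09426667872657557}
{'mtx': array([[574.58795719,   0.        , 312.6223349 ],
       [  0.        , 574.58795719, 248.81366706],
       [  0.        ,   0.        ,   1.        ]]), 'world_to_cam': array([[-0.57221822, -0.82004678, -0.00946497,  0.27102844],
       [ 0.32229881, -0.23547866,  0.91688237, -0.24983876],
       [-0.75411523,  0.52160625,  0.39904528, -0.70973403],
       [ 0.        ,  0.        ,  0.        ,  1.        ]])}
{'mtx': array([[476.27405325,   0.        , 319.28396742],
       [  0.        , 476.27405325, 238.16489159],
       [  0.        ,   0.        ,   1.        ]]), 'world_to_cam': array([[ 0.00281393, -0.99988629,  0.01481537, -0.03023898],
       [ 0.98526368,  0.00530591,  0.17096   , -0.53130314],
       [-0.17101917,  0.01411598,  0.98516658, -1.07671741],
       [ 0.        ,  0.        ,  0.        ,  1.        ]])}
```

View pics/top0.png

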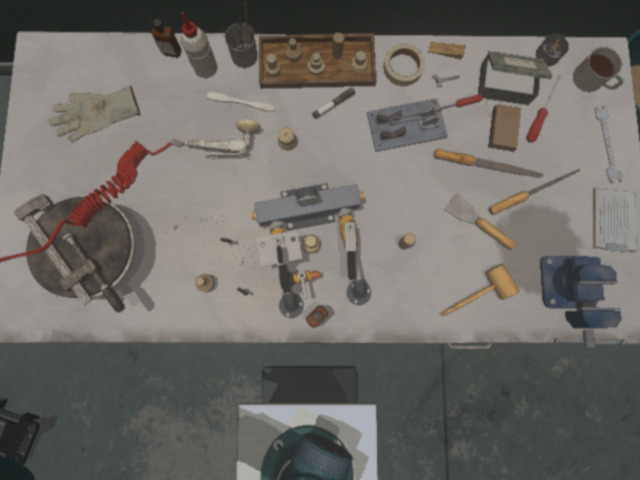

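View pics/scene0.png

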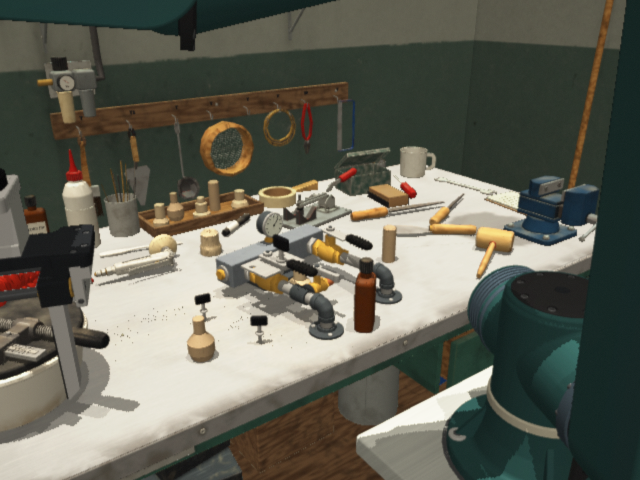

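Run:
```python
from h import *
t=cv2.imread('pics/top0.png');s=cv2.imread('pics/scene0.png')
a=cv2.resize(t[175:335,190:390],None,fx=4,fy=4,interpolation=cv2.INTER_CUBIC)[:600]
cv2.imwrite('pics/tc.png',a[:600])
b=cv2.resize(s[200:350,185:385],None,fx=4,fy=4,interpolation=cv2.INTER_CUBIC)
cv2.imwrite('pics/sc.png',b)
```

```text
(no output)
```

View pics/tc.png

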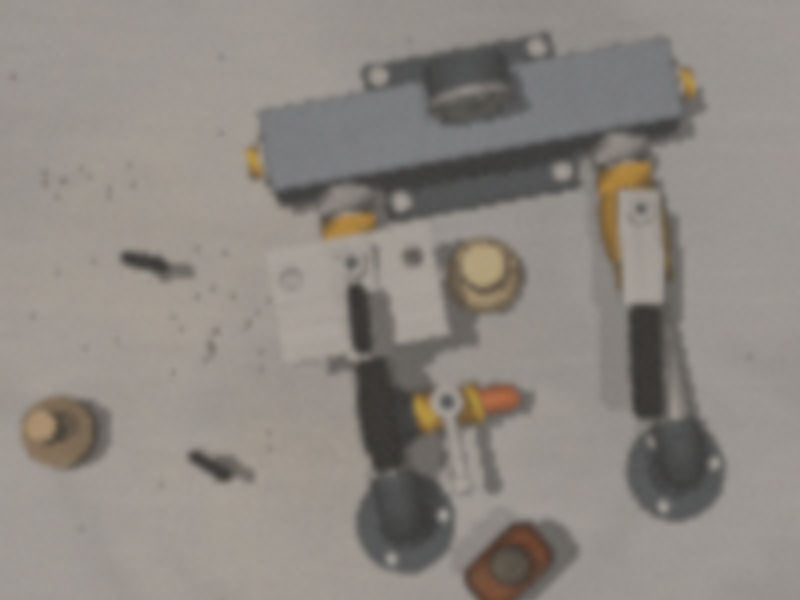

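View pics/sc.png

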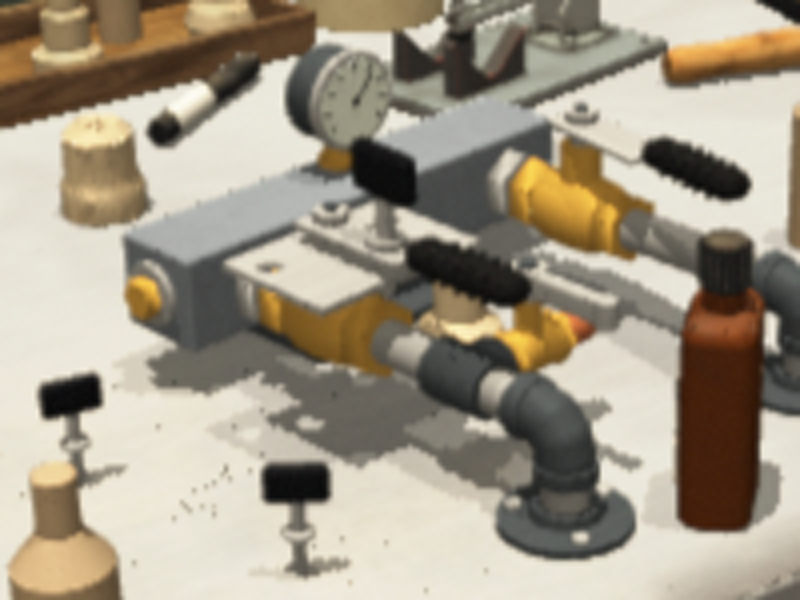

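Run:
```python
from h import *
V,U=np.mgrid[0:480,0:640]
for n in('top','scene'):
    p=cv2.imread(f'pics/{n}0.png');d=np.load(n+'_d.npy');W=world(n,U,V,d);W[d==0]=np.nan
    np.save(n+'_w.npy',W)
    b=W[240:260,500:520] if 0 else None
    X,Y,Z=W[...,0],W[...,1],W[...,2]
    hsv=cv2.cvtColor(p,cv2.COLOR_BGR2HSV)
    roi=(X>.3)&(X<.75)&(Y>-.2)&(Y<.25)
    # block top
    def rect(m,tag):
        q=W[m][:,:2].astype(np.float32)*1000
        r=cv2.minAreaRect(q);print(n,tag,len(q),'c',np.round(r[0],1),'sz',np.round(r[1],1),'ang',round(r[2],2),'z',np.round(np.median(Z[m])*1000,1))
    def big(m):
        k,l,s,c=cv2.connectedComponentsWithStats(m.astype(np.uint8),connectivity=4);i=1+np.argmax(s[1:,4]);return l==i
    rect(big(roi&(Z>.064)&(Z<.078)&(X>.5)),'block')
    dark=roi&(hsv[...,2]<70)&(Z>.088)
    k,l,s,c=cv2.connectedComponentsWithStats(dark.astype(np.uint8))
    for i in range(1,k):
        if s[i,4]>12: 
            rect(l==i,'dark px'+str(np.round(c[i])));print(' zrange',np.nanpercentile(Z[l==i],[2,98]))
    rect(big(roi&(abs(Z-.086)<.006)&(hsv[...,1]<60)&(hsv[...,2]>110)),'plate')
    for z0 in (.0,): print('bench z', np.nanmedian(Z[(X>.35)&(X<.4)&(Y>.2)&(Y<.25)]))
```

```text
top block 1984 c [ 6.094e+02 -5.000e-01] sz [ 50.8 249.2] ang 10.88 z 71.0
top dark px[280. 254.] 48 c [479.8  58.2] sz [30.3  6.5] ang 2.75 z 140.8
 zrange [0.13783541 0.14389552]
top dark px[351. 265.] 173 c [461.7 -97.7] sz [13.7 58.3] ang 89.72 z 105.1
 zrange [0.1000907  0.10874374]
top dark px[285. 278.] 205 c [431.5  49.1] sz [58.6 17.8] ang 10.86 z 104.9
 zrange [0.09962036 0.10905605]
top plate 871 c [501.7  63.8] sz [66.7 93.8] ang 11.15 z 85.1
bench z -0.0007319703684041112
scene block 821 c [598.4  63.5] sz [ 55.8 126.7] ang 12.16 z 72.9
scene dark px[260. 226.] 48 c [614.   24.4] sz [18.8  7.1] ang 4.14 z 110.7
 zrange [0.09790263 0.12058534]
scene dark px[281. 243.] 199 c [477.5  65.1] sz [35.2 11.1] ang 18.43 z 132.7
 zrange [0.12035773 0.14343045]
scene dark px[359. 242.] 203 c [458.5 -91.9] sz [60.4 16.3] ang 5.61 z 104.0
 zrange [0.09569835 0.10797538]
scene dark px[302. 268.] 293 c [429.4  51.5] sz [59.8 21.5] ang 13.36 z 104.1
 zrange [0.09493818 0.10793134]
scene dark px[366. 269.] 198 c [345.9 -19.9] sz [24.2 19.3] ang 73.27 z 113.2
 zrange [0.09659375 0.12493836]
scene plate 431 c [496.6  92.3] sz [69.5 43.9] ang 8.8 z 86.8
bench z 0.0008230058014221941
```

```bash
cat > g.py <<'E'
import sys,json
from h import *
from scipy.spatial.transform import Rotation as R
YAW=np.deg2rad(10.9); xb=np.array([np.cos(YAW),np.sin(YAW)]); yb=np.array([-xb[1],xb[0]])
AX=np.array([516.3,65.6])           # lever axis, mm
L=lambda a,b: AX+a*xb+b*yb           # locking-line frame about lever axis
PIN=L(-36,0);PARK=L(0,-34);LOCK=L(0,36)
def go(xy,z,yawdeg):
    """remaining shift in tool mm and turn deg from measured pose"""
    o=robot.get_obs();Rt=R.from_euler('xyz',o['ee_rot']);G=R.from_euler('xyz',[np.pi,0,np.deg2rad(yawdeg)])
    s=Rt.inv().apply(np.array([*xy,z])-o['tool_pos']*1000)
    w=(Rt.inv()*G).as_rotvec(degrees=True)
    print('t',round(o['time'],2),'pos',np.round(o['tool_pos']*1000,1),'rot',np.round(np.rad2deg(o['ee_rot']),1),'F',np.round(o['wrist_force'],1),'w',round(o['width']*1000,1),'\n -> turn',np.round(w,1),'shift',np.round(s,1))
E
python3 - <<'E'
from g import *
print('pin',PIN,'park',PARK,'lock',LOCK)
b=onplane('top',190+447/4,175+402/4,.088)*1000;e=onplane('top',190+462/4,175+488/4,.088)*1000
print('bleed',b,'rel',(b[:2]-AX)@xb,(b[:2]-AX)@yb,'end',e,np.linalg.norm(e-b))
for nm,u,v,z in [('nut',352,262,.106),('parkhole',412,257,.086),('lockedhole',291,278,.086),('bottle',510,565,.126),('plainnut',641,209,.106),('core5',483,263,.05)]:
    q=onplane('top',190+u/4,175+v/4,z)*1000;print(nm,q,np.round([(q[:2]-AX)@xb,(q[:2]-AX)@yb],1))
W=np.load('top_w.npy');
for n in('top','scene'):
    W=np.load(n+'_w.npy');m=(abs(W[...,0]-.48)<.03)&(abs(W[...,1]-.06)<.03)&(W[...,2]>.115)
    q=W[m]*1000;c=np.median(q,0);r=cv2.minAreaRect(q[:,:2].astype(np.float32));print(n,'grip',len(q),np.round(r,1) if 0 else r,c)
go(L(-36,0),200,100.9)
E
```

```text
pin [480.94948634  58.79256405] park [522.72924506  32.21340377] lock [509.49256405 100.95051366]
bleed [439.18665781  11.50864355  88.        ] rel -85.95054724261632 -38.53369714535627 end [391.44794834   2.75544326  88.        ] 48.5345536406892
nut [515.23661944  64.62666382 106.        ] [-1.2 -0.8]
parkhole [521.65496608  32.14979355  86.        ] [ -1.1 -33.9]
lockedhole [509.23771663 100.39892548  86.        ] [-0.4 35.5]
bottle [349.01361466 -23.59992648 126.        ] [-181.1  -56. ]
plainnut [546.19657068 -96.520029   106.        ] [  -1.3 -164.8]
core5 [524.46198737  -8.00395399  50.        ] [ -5.9 -73.8]
top grip 88 ((479.64031982421875, 58.569854736328125), (36.764976501464844, 10.4948091506958), 3.120598077774048) [479.9150767   57.63353164 139.697712  ]
scene grip 226 ((478.5451965332031, 62.521121978759766), (36.21527862548828, 11.399736404418945), 7.089556694030762) [475.57654987  64.42188989 132.79205129]
t 0.1 pos [171.1 522.2 204.4] rot [-1.80e+02  1.00e-01  7.18e+01] F [ 0.2 -0.3 -0.5] w 94.1 
 -> turn [ -0.    0.1 -29.1] shift [-343.8  438.8    5. ]
```

```bash
sed -i 's/AX=np.array(\[516.3,65.6\])/AX=np.array([515.5,65.2])/' g.py
python3 -m jog '[[[0,0,-24],[-344,439,0],-1],[[0,0,-24],[-344,439,0],-1],[[0,0,-24],[-344,439,0],-1],[[0,0,-24],[-344,439,0],-1],[[0,0,-24],[-344,439,0],-1]]'
python3 -c "
from g import *
go(PIN,200,96)"
```

```text
time: 0.6
tool_pos: [0.3056, 0.3213, 0.2051]
ee_rot: [-3.141, 0.0, 1.674]
wrist_force: [1.2, 0.3, -0.1]
width: 0.0939
t 0.6 pos [305.6 321.3 205.1] rot [-180.     0.    95.9] F [ 1.2  0.3 -0.1] w 93.9 
 -> turn [-0.   0.  -0.1] shift [-279.5  146.6    5.2]
```

```bash
python3 -m jog '[[[0,0,0],[-280,147,0],-1],[[0,0,0],[-280,147,0],-1],[[0,0,0],[-280,147,0],-1],[[0,0,0],[-280,147,0],-1],[[0,0,0],[-280,147,0],-1]]' >/dev/null
python3 -m jog '[[[0,0,0],[-45,24,0],-1],[[0,0,0],[-45,24,0],-1],[[0,0,0],[-45,24,0],-1]]'
python3 -c "
from g import *
go(PIN,113,96)"
```

```text
time: 1.4
tool_pos: [0.4717, 0.0715, 0.2047]
ee_rot: [-3.14, -0.001, 1.67]
wrist_force: [-0.4, 0.2, 0.1]
width: 0.0937
t 1.4 pos [471.7  71.5 204.7] rot [-179.9   -0.    95.7] F [-0.4  0.2  0.1] w 93.7 
 -> turn [-0.1 -0.  -0.3] shift [-14.    7.3  91.7]
```

```bash
python3 -m jog '[[[0,0,0],[-14,7,40],-1],[[0,0,0],[-14,7,80],-1],[[0,0,0],[-14,7,90],-1],[[0,0,0],[-14,7,90],-1],[[0,0,0],[-14,7,90],-1]]'
python3 -c "
from g import *
go(PIN,113,96)
snap('scene','s1.png')
i=cv2.imread('pics/s1.png');cv2.imwrite('pics/s1c.png',cv2.resize(i[150:300,185:385],None,fx=4,fy=4,interpolation=2))"
```

```text
time: 1.9
tool_pos: [0.4809, 0.0602, 0.1174]
ee_rot: [3.139, -0.0, 1.675]
wrist_force: [0.2, -0.4, 0.0]
width: 0.0941
t 1.9 pos [480.9  60.2 117.4] rot [179.8  -0.   95.9] F [ 0.2 -0.4  0. ] w 94.1 
 -> turn [ 0.2 -0.  -0.1] shift [-1.7 -0.9  4.4]
```

View pics/s1c.png

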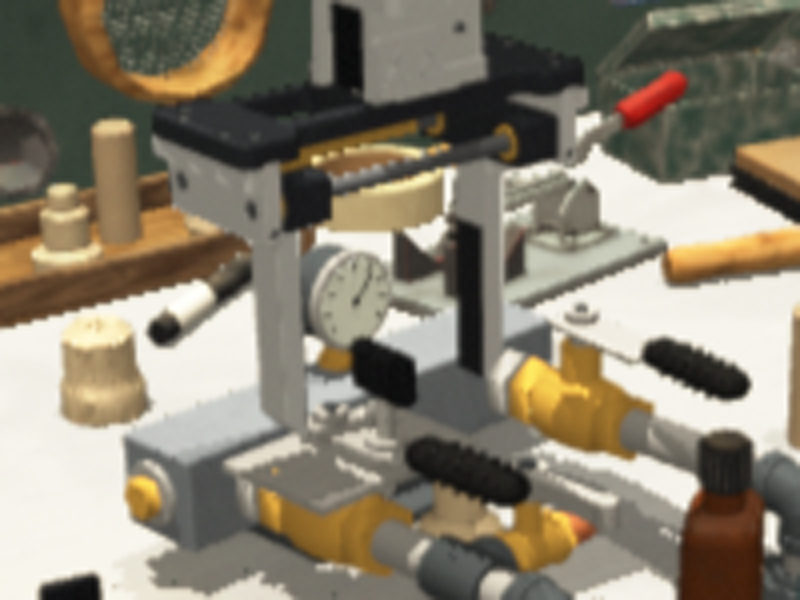

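```bash
python3 -m jog '[[[0,0,0],[-1,0,2],0],[[0,0,0],[-1,0,2],0.5],[[0,0,0],[-1,0,2],1],[[0,0,0],[-1,0,2],1],[[0,0,0],[-1,0,2],1]]' >/dev/null
python3 -m jog '[[[0,0,0],[0,0,0],1],[[0,0,0],[0,0,0],1],[[0,0,0],[0,0,0],1],[[0,0,0],[0,0,0],1],[[0,0,0],[0,0,0],1]]'
python3 -c "
from g import *
go(PIN,113,96)"
```

```text
time: 2.95
tool_pos: [0.4803, 0.0582, 0.1135]
ee_rot: [-3.142, -0.0, 1.673]
wrist_force: [0.6, 0.4, 0.4]
width: 0.0177
t 2.95 pos [480.3  58.2 113.5] rot [-180.    -0.    95.8] F [0.6 0.4 0.4] w 17.7 
 -> turn [-0.  -0.  -0.2] shift [ 0.2 -0.1  0.5]
```

```bash
python3 -m jog '[[[0,0,0],[0,0,0],1],[[0,0,0],[0,0,0],1],[[0,0,0],[0,0,0],1],[[0,0,0],[0,0,0],1]]'
python3 -m jog '[[[0,0,0],[0,0,-2],1],[[0,0,0],[0,0,-4],1],[[0,0,0],[0,0,-7],1],[[0,0,0],[0,0,-10],1],[[0,0,0],[0,0,-10],1]]'
python3 -c "
from g import *
go(PIN,113,96)"
```

```text
time: 3.35
tool_pos: [0.4802, 0.0585, 0.1135]
ee_rot: [-3.142, -0.001, 1.673]
wrist_force: [0.1, 2.0, -0.2]
width: 0.0101
time: 3.85
tool_pos: [0.4804, 0.0584, 0.1242]
ee_rot: [3.141, -0.0, 1.673]
wrist_force: [-0.5, 2.0, 0.8]
width: 0.0098
t 3.85 pos [480.4  58.4 124.2] rot [180.   -0.   95.9] F [-0.5  2.   0.8] w 9.8 
 -> turn [ 0.  -0.  -0.1] shift [ 0.  -0.2 11.2]
```

```bash
python3 -m jog '[[[0,0,0],[0,0,-12],1],[[0,0,0],[0,0,-24],1],[[0,0,0],[0,0,-36],1],[[0,0,0],[0,0,-36],1]]' >/dev/null
python3 -m jog '[[[0,0,0],[-16,22,0],1],[[0,0,0],[-31,44,0],1],[[0,0,0],[-31,44,0],1],[[0,0,0],[-31,44,0],1],[[0,0,0],[-31,44,0],1]]'
python3 -c "
from g import *
go((522,32),123,96)
p,d=snap('top','t2.png')
i=cv2.imread('pics/t2.png')[205:295,245:325];j=snap('scene','s2.png')[0][165:265,225:345,::-1]
i=cv2.resize(i,(400,450),interpolation=2);j=cv2.resize(j,(400,333),interpolation=2)
c=np.zeros((450,800,3),np.uint8);c[:,:400]=i;c[:333,400:]=j;cv2.imwrite('pics/c2.png',c)"
```

```text
time: 4.75
tool_pos: [0.5266, 0.0321, 0.1595]
ee_rot: [-3.141, -0.0, 1.673]
wrist_force: [0.1, -1.3, -0.9]
width: 0.0102
t 4.75 pos [526.6  32.1 159.5] rot [-180.    -0.    95.9] F [ 0.1 -1.3 -0.9] w 10.2 
 -> turn [-0.  -0.  -0.1] shift [ 0.4 -4.5 36.5]
```

View pics/c2.png

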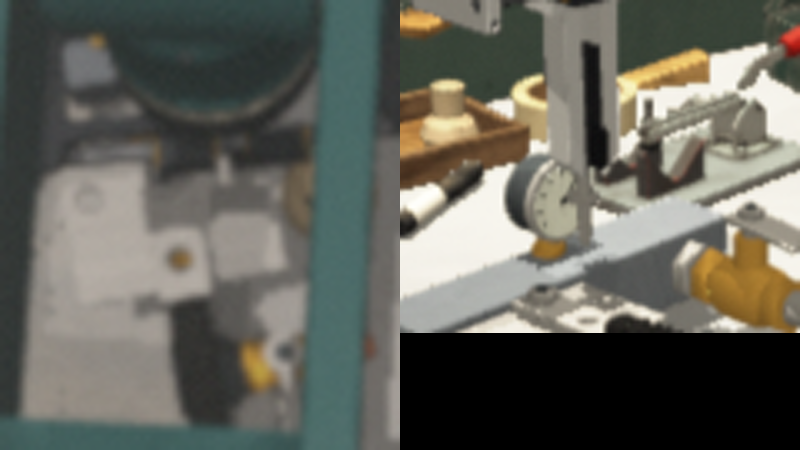

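```bash
python3 -m jog '[[[0,0,0],[0,-4.5,10],1],[[0,0,0],[0,-4.5,20],1],[[0,0,0],[0,-4.5,26],1],[[0,0,0],[0,-4.5,26],1],[[0,0,0],[0,-4.5,26],1]]'
python3 -c "
from g import *
go((522,32),123,96)"
```

```text
time: 5.35
tool_pos: [0.5226, 0.0315, 0.1332]
ee_rot: [-3.141, -0.0, 1.673]
wrist_force: [0.6, -0.6, -0.1]
width: 0.0099
t 5.35 pos [522.6  31.5 133.2] rot [-180.    -0.    95.9] F [ 0.6 -0.6 -0.1] w 9.9 
 -> turn [-0.  -0.  -0.1] shift [ 0.6 -0.5 10.2]
```

```bash
python3 -m jog '[[[0,0,0],[0.5,-0.5,0],1],[[0,0,0],[0.5,-0.5,3],1],[[0,0,0],[0.5,-0.5,5],1],[[0,0,0],[0.5,-0.5,7],1],[[0,0,0],[0.5,-0.5,8],1]]'
python3 -m jog '[[[0,0,0],[0,0,1],1],[[0,0,0],[0,0,2],1],[[0,0,0],[0,0,3],1],[[0,0,0],[0,0,4],1],[[0,0,0],[0,0,4],1]]'
python3 -c "
from g import *
go((522,32),104,96)"
```

```text
time: 5.85
tool_pos: [0.5221, 0.0319, 0.1252]
ee_rot: [-3.141, -0.0, 1.673]
wrist_force: [0.2, 0.6, -0.7]
width: 0.0094
time: 6.35
tool_pos: [0.5222, 0.032, 0.1214]
ee_rot: [-3.142, -0.0, 1.673]
wrist_force: [-0.3, 0.5, -1.0]
width: 0.0097
t 6.35 pos [522.2  32.  121.4] rot [-180.    -0.    95.9] F [-0.3  0.5 -1. ] w 9.7 
 -> turn [-0.  -0.  -0.1] shift [ 0.  -0.2 17.4]
```

Through the plate without force. Lower to the collar and release with a small opening.

```bash
python3 -m jog '[[[0,0,0],[0,0,5],1],[[0,0,0],[0,0,9],1],[[0,0,0],[0,0,13],1],[[0,0,0],[0,0,15.5],1],[[0,0,0],[0,0,15.5],1]]'
python3 -m jog '[[[0,0,0],[0,0,1],1],[[0,0,0],[0,0,1.5],1],[[0,0,0],[0,0,1.5],1]]'
python3 -c "
from g import *
go((522,32),104,96)"
```

```text
time: 6.85
tool_pos: [0.5219, 0.032, 0.1053]
ee_rot: [-3.141, -0.0, 1.673]
wrist_force: [0.3, 1.0, -0.0]
width: 0.0099
time: 7.15
tool_pos: [0.5222, 0.032, 0.1047]
ee_rot: [3.142, -0.0, 1.673]
wrist_force: [-0.9, 0.7, 0.3]
width: 0.0098
t 7.15 pos [522.2  32.  104.7] rot [180.   -0.   95.9] F [-0.9  0.7  0.3] w 9.8 
 -> turn [ 0.  -0.  -0.1] shift [ 0.1 -0.2  0.7]
```

```bash
python3 -m jog '[[[0,0,0],[0,0,0.5],0.5],[[0,0,0],[0,0,0.5],0.5],[[0,0,0],[0,0,0.5],0.5],[[0,0,0],[0,0,0.5],0.5]]'
python3 -m jog '[[[0,0,0],[0,0,-20],0.5],[[0,0,0],[0,0,-40],0.5],[[0,0,0],[0,0,-55],0.5],[[0,0,0],[0,0,-55],1],[[0,0,0],[0,0,-55],1]]'
python3 -c "
from g import *
print('pre-push start'); go(L(-80,-28),160,100.9)"
```

```text
time: 7.55
tool_pos: [0.5223, 0.0317, 0.1042]
ee_rot: [3.141, 0.0, 1.673]
wrist_force: [0.2, 0.1, 0.2]
width: 0.0235
time: 8.05
tool_pos: [0.5222, 0.0318, 0.159]
ee_rot: [3.141, -0.0, 1.673]
wrist_force: [-0.4, -1.0, -0.3]
width: 0.0109
pre-push start
t 8.05 pos [522.2  31.8 159. ] rot [180.   -0.   95.8] F [-0.4 -1.  -0.3] w 10.9 
 -> turn [ 0.   0.  -5.1] shift [ -1.1 -80.5  -1.1]
```

```bash
python3 -m jog '[[[0,0,-5],[-1,-40,0],1],[[0,0,-5],[-1,-80.5,0],1],[[0,0,-5],[-1,-80.5,0],1],[[0,0,-5],[-1,-80.5,0],1]]' >/dev/null
python3 -m jog '[[[0,0,0],[0,0,25],1],[[0,0,0],[0,0,50],1],[[0,0,0],[0,0,61],1],[[0,0,0],[0,0,61],1],[[0,0,0],[0,0,61],1]]'
python3 -c "
from g import *
go(L(-80,-28),98,100.9)"
```

```text
time: 8.95
tool_pos: [0.4431, 0.0226, 0.0986]
ee_rot: [3.141, 0.0, 1.76]
wrist_force: [0.1, -0.3, 0.7]
width: 0.0003
t 8.95 pos [443.1  22.6  98.6] rot [180.    0.  100.8] F [ 0.1 -0.3  0.7] w 0.3 
 -> turn [ 0.   0.  -0.1] shift [ 0.1 -0.8  0.6]
```

```bash
python3 -m jog '[[[0,0,0],[8,0,0],1],[[0,0,0],[22,-2,0],1],[[0,0,0],[37,-2,0],1],[[0,0,0],[50,1,0],1],[[0,0,0],[64,6,0],1]]'
python3 -m jog '[[[0,0,0],[12,7,0],1],[[0,0,0],[23,17,0],1],[[0,0,0],[30,26,0],1],[[0,0,0],[36,34,0],1],[[0,0,0],[36,34,0],1]]'
python3 -c "
from g import *
go(L(-20,80),98,100.9)
p,d=snap('scene','s3.png');cv2.imwrite('pics/s3c.png',cv2.resize(p[180:300,225:385,::-1],None,fx=4,fy=4,interpolation=2))"
```

```text
time: 9.45
tool_pos: [0.438, 0.0863, 0.1005]
ee_rot: [3.136, 0.004, 1.76]
wrist_force: [0.9, -3.7, 1.9]
width: 0.0008
time: 9.95
tool_pos: [0.4631, 0.1299, 0.0974]
ee_rot: [-3.141, -0.002, 1.761]
wrist_force: [-0.2, -0.2, -0.4]
width: 0.0004
t 9.95 pos [463.1 129.9  97.4] rot [-1.799e+02 -1.000e-01  1.009e+02] F [-0.2 -0.2 -0.4] w 0.4 
 -> turn [-0.1 -0.1  0. ] shift [ 6.6 19.3 -0.6]
```

View pics/s3c.png

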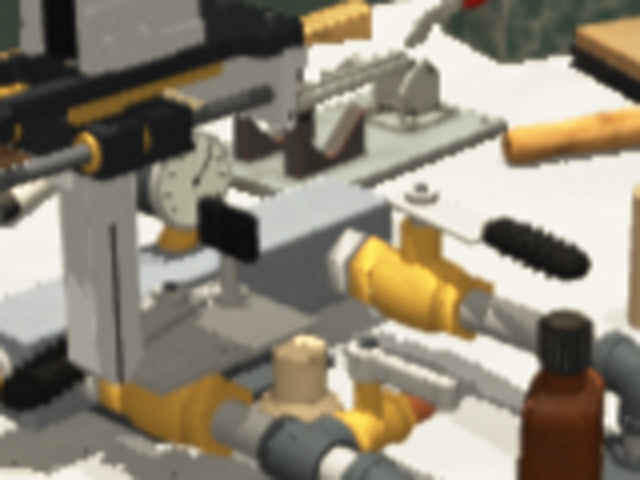

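```bash
python3 -m jog '[[[0,0,0],[4,7,0],1],[[0,0,0],[6,14,0],1],[[0,0,0],[6,19,0],1],[[0,0,0],[6,19,0],1]]'
python3 -m jog '[[[0,0,0],[0,1,0],1],[[0,0,0],[0,2,0],1],[[0,0,0],[0,2,0],1]]'
python3 -m jog '[[[0,0,0],[0,1,0],1],[[0,0,0],[0,2,0],1],[[0,0,0],[0,2,0],1]]'
python3 -c "
from g import *
go(L(-17,80),98,100.9)"
```

```text
time: 10.4
tool_pos: [0.4805, 0.1384, 0.0976]
ee_rot: [-3.141, -0.001, 1.76]
wrist_force: [-0.1, 0.2, -0.5]
width: 0.0004
time: 10.7
tool_pos: [0.4819, 0.1384, 0.0979]
ee_rot: [-3.141, -0.001, 1.76]
wrist_force: [-1.8, 0.9, -1.2]
width: 0.0006
time: 11.0
tool_pos: [0.4841, 0.1388, 0.0981]
ee_rot: [3.142, -0.0, 1.76]
wrist_force: [-3.1, 0.3, -1.0]
width: 0.0004
t 11.0 pos [484.1 138.8  98.1] rot [180.   -0.  100.9] F [-3.1  0.3 -1. ] w 0.4 
 -> turn [ 0. -0. -0.] shift [ 1.8 -0.1  0.1]
```

```bash
for i in 1 2 3 ; do python3 -m jog '[[[0,0,0],[0,0.5,0],1],[[0,0,0],[0,1,0],1],[[0,0,0],[0,1,0],1]]' | grep -E 'tool_pos|force'; done
python3 -c "
from g import *
go(L(-17,80),98,100.9)"
```

```text
tool_pos: [0.4844, 0.1388, 0.098]
wrist_force: [-4.0, 1.9, 0.5]
tool_pos: [0.4845, 0.1388, 0.0981]
wrist_force: [-6.8, -0.3, 2.1]
tool_pos: [0.4845, 0.1389, 0.098]
wrist_force: [-9.1, -0.1, 3.5]
t 11.9 pos [484.5 138.9  98. ] rot [-179.6   -0.   100.9] F [-9.1 -0.1  3.5] w 0.5 
 -> turn [-0.4 -0.  -0. ] shift [ 1.8 -0.5  0.1]
```

```bash
python3 -m jog '[[[0,0,0],[0,-12,0],1],[[0,0,0],[0,-25,0],1],[[0,0,0],[0,-25,-25],0.5],[[0,0,0],[0,-25,-50],0.5],[[0,0,0],[0,-25,-65],0.5]]'
python3 -c "
from g import *
go((522.2,32),160,96)
p,d=snap('top','t4.png');s=snap('scene','s4.png')[0]
c=np.zeros((480,800,3),np.uint8);c[:,:400]=cv2.resize(p[195:315,230:330,::-1],(400,480),interpolation=2);c[:300,400:]=cv2.resize(s[200:305,225:365,::-1],(400,300),interpolation=2);cv2.imwrite('pics/c4.png',c)"
```

```text
time: 12.4
tool_pos: [0.4636, 0.1343, 0.1659]
ee_rot: [3.136, 0.001, 1.76]
wrist_force: [0.4, -1.1, -0.3]
width: 0.0208
t 12.4 pos [463.6 134.3 165.9] rot [179.7   0.  100.8] F [ 0.4 -1.1 -0.3] w 20.8 
 -> turn [0.3 0.  4.8] shift [-111.5   38.3    6.2]
```

View pics/c4.png

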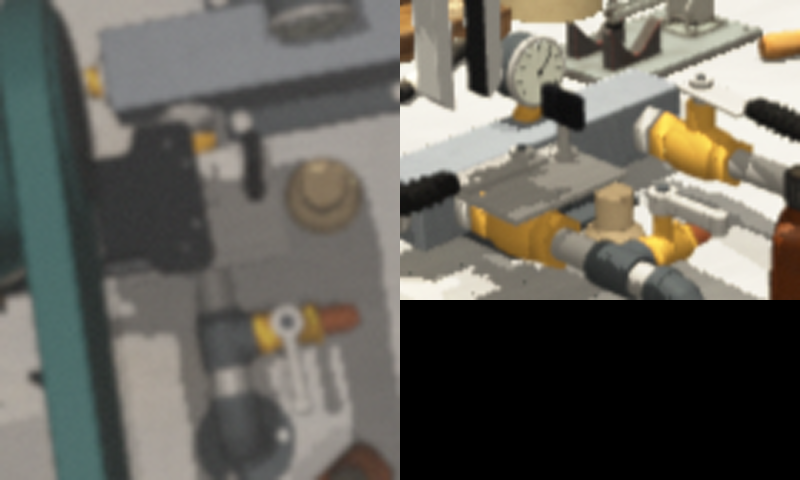

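```bash
python3 -m jog '[[[0,0,5],[-40,14,0],0.5],[[0,0,5],[-80,28,0],0.5],[[0,0,5],[-111.5,38.5,0],0.5],[[0,0,5],[-111.5,38.5,0],0.5],[[0,0,5],[-111.5,38.5,0],0.5]]'
python3 -c "
from g import *
go((522.2,32),104.7,95.9)"
```

```text
time: 13.0
tool_pos: [0.5209, 0.0318, 0.1619]
ee_rot: [-3.14, -0.001, 1.671]
wrist_force: [-0.1, 0.1, -0.0]
width: 0.0232
t 13.0 pos [520.9  31.8 161.9] rot [-179.9   -0.    95.8] F [-0.1  0.1 -0. ] w 23.2 
 -> turn [-0.1 -0.  -0.1] shift [ 0.   1.4 57.2]
```

```bash
python3 -m jog '[[[0,0,0],[0,1.2,0],0.5],[[0,0,0],[0,1.2,20],0.5],[[0,0,0],[0,1.2,40],0.5],[[0,0,0],[0,1.2,57],0.5],[[0,0,0],[0,1.2,57],0.5]]'
python3 -m jog '[[[0,0,0],[0,0,0],0.5],[[0,0,0],[0,0,0],1],[[0,0,0],[0,0,0],1],[[0,0,0],[0,0,0],1],[[0,0,0],[0,0,0],1]]'
python3 -m jog '[[[0,0,0],[0,0,0],1],[[0,0,0],[0,0,0],1],[[0,0,0],[0,0,0],1]]'
python3 -c "
from g import *
go((522.2,32),104.7,95.9)"
```

```text
time: 13.5
tool_pos: [0.52, 0.0337, 0.1032]
ee_rot: [-3.136, -0.001, 1.675]
wrist_force: [-0.3, -0.1, 0.3]
width: 0.0236
time: 14.0
tool_pos: [0.5233, 0.0325, 0.1074]
ee_rot: [3.139, -0.0, 1.673]
wrist_force: [-1.0, 0.3, 3.0]
width: 0.0097
time: 14.3
tool_pos: [0.5233, 0.0325, 0.1074]
ee_rot: [3.139, -0.0, 1.673]
wrist_force: [-0.4, 1.2, 6.0]
width: 0.0098
t 14.3 pos [523.3  32.5 107.4] rot [179.9  -0.   95.8] F [-0.4  1.2  6. ] w 9.8 
 -> turn [ 0.1 -0.  -0.1] shift [-0.4 -1.2  2.7]
```

```bash
python3 -m jog '[[[0,0,0],[0,0,0],0.5],[[0,0,0],[0,0,0],0.5],[[0,0,0],[0,0,0],0.5],[[0,0,0],[0,0,0],0.5],[[0,0,0],[0,0,0],0.5]]'
python3 -c "
from g import *
go((522.2,32),104.7,95.9)"
```

```text
time: 14.8
tool_pos: [0.5223, 0.0323, 0.1057]
ee_rot: [-3.141, -0.0, 1.673]
wrist_force: [0.7, 0.4, -0.2]
width: 0.0234
t 14.8 pos [522.3  32.3 105.7] rot [-180.    -0.    95.8] F [ 0.7  0.4 -0.2] w 23.4 
 -> turn [-0.  -0.  -0.1] shift [-0.3 -0.2  1. ]
```

As thought: it had gripped mid-bounce. Regrip now that it is settled.

```bash
python3 -m jog '[[[0,0,0],[0,0,1],0.5],[[0,0,0],[0,0,1],1],[[0,0,0],[0,0,1],1],[[0,0,0],[0,0,1],1],[[0,0,0],[0,0,1],1]]'
python3 -c "
from g import *
go((522.2,32),104.7,95.9)"
python3 -m jog '[[[0,0,0],[0,0,-10],1],[[0,0,0],[0,0,-20],1],[[0,0,0],[0,0,-35],1],[[0,0,0],[0,0,-50],1],[[0,0,0],[0,0,-55],1]]'
python3 -c "
from g import *
go(np.array((522.2,32))+70*yb,152,95.9)"
```

```text
time: 15.3
tool_pos: [0.5225, 0.0323, 0.105]
ee_rot: [-3.141, -0.0, 1.673]
wrist_force: [-0.8, -0.2, -0.4]
width: 0.0095
t 15.3 pos [522.5  32.3 105. ] rot [-180.    -0.    95.8] F [-0.8 -0.2 -0.4] w 9.5 
 -> turn [-0.  -0.  -0.1] shift [-0.3 -0.3  0.3]
time: 15.8
tool_pos: [0.524, 0.0323, 0.1635]
ee_rot: [3.136, 0.001, 1.673]
wrist_force: [0.1, -0.7, -0.5]
width: 0.0096
t 15.8 pos [524.   32.3 163.5] rot [179.7   0.   95.8] F [ 0.1 -0.7 -0.5] w 9.6 
 -> turn [ 0.3  0.  -0.1] shift [69.7 -8.  11.4]
```

```bash
python3 -m jog '[[[0,0,0],[25,-3,0],1],[[0,0,0],[50,-6,0],1],[[0,0,0],[69.5,-8,0],1],[[0,0,0],[69.5,-8,7],1],[[0,0,0],[69.5,-8,12],1]]' >/dev/null
python3 -m jog '[[[0,0,0],[0,0,2],1],[[0,0,0],[0,0,2],1],[[0,0,0],[0,0,2],1],[[0,0,0],[0,0,2],1]]'
python3 -c "
from g import *
go((509.1,100.9),143,95.9)"
```

```text
time: 16.7
tool_pos: [0.5078, 0.1002, 0.1463]
ee_rot: [3.141, 0.0, 1.672]
wrist_force: [0.6, -0.1, -0.7]
width: 0.0097
t 16.7 pos [507.8 100.2 146.3] rot [180.    0.   95.8] F [ 0.6 -0.1 -0.7] w 9.7 
 -> turn [ 0.   0.  -0.1] shift [0.6 1.4 3.3]
```

```bash
python3 -m jog '[[[0,0,0],[0.6,1.4,0],1],[[0,0,0],[0.6,1.4,2],1],[[0,0,0],[0.6,1.4,4],1],[[0,0,0],[0.6,1.4,6],1],[[0,0,0],[0.6,1.4,8],1]]'
python3 -m jog '[[[0,0,0],[0,0,1],1],[[0,0,0],[0,0,2],1],[[0,0,0],[0,0,3],1],[[0,0,0],[0,0,3],1]]'
python3 -c "
from g import *
go((509.1,100.9),115,95.9)"
```

```text
time: 17.2
tool_pos: [0.5087, 0.1014, 0.1378]
ee_rot: [-3.141, -0.0, 1.673]
wrist_force: [0.4, 0.6, 0.2]
width: 0.0104
time: 17.6
tool_pos: [0.5087, 0.1014, 0.1349]
ee_rot: [-3.141, -0.0, 1.673]
wrist_force: [1.3, -0.4, 0.0]
width: 0.0095
t 17.6 pos [508.7 101.4 134.9] rot [-180.    -0.    95.9] F [ 1.3 -0.4  0. ] w 9.5 
 -> turn [-0. -0. -0.] shift [-0.6  0.3 19.9]
```

```bash
python3 -m jog '[[[0,0,0],[-0.3,0.3,2],1],[[0,0,0],[-0.3,0.3,4],1],[[0,0,0],[-0.3,0.3,6],1],[[0,0,0],[-0.3,0.3,8],1],[[0,0,0],[-0.3,0.3,8],1]]'
python3 -m jog '[[[0,0,0],[0,0,2],1],[[0,0,0],[0,0,4],1],[[0,0,0],[0,0,6],1],[[0,0,0],[0,0,6],1]]'
python3 -c "
from g import *
go((509.1,100.9),115,95.9)"
```

```text
time: 18.1
tool_pos: [0.5089, 0.1011, 0.1266]
ee_rot: [-3.141, -0.0, 1.673]
wrist_force: [-0.6, 0.7, -0.6]
width: 0.0098
time: 18.5
tool_pos: [0.5089, 0.1011, 0.1206]
ee_rot: [-3.141, -0.0, 1.673]
wrist_force: [0.2, -0.8, -0.6]
width: 0.0097
t 18.5 pos [508.9 101.1 120.6] rot [-180.    -0.    95.8] F [ 0.2 -0.8 -0.6] w 9.7 
 -> turn [-0.  -0.  -0.1] shift [-0.2  0.2  5.6]
```

```bash
python3 -m jog '[[[0,0,0],[0,0,2],1],[[0,0,0],[0,0,4],1],[[0,0,0],[0,0,5.5],1],[[0,0,0],[0,0,7],1],[[0,0,0],[0,0,7],1]]'
python3 -c "
from g import *
go((509.1,100.9),115,95.9)"
python3 -m jog '[[[0,0,0],[0,0,0],0.5],[[0,0,0],[0,0,0],0.5],[[0,0,0],[0,0,0],0.3],[[0,0,0],[0,0,0],0.3]]'
python3 -m jog '[[[0,0,0],[0,0,-15],0.3],[[0,0,0],[0,0,-35],0.3],[[0,0,0],[0,0,-55],0.3],[[0,0,0],[0,0,-55],1],[[0,0,0],[0,0,-55],1]]'
python3 -c "
from g import *
B=L(-86,-38.5)
go(L(-120,-5),160,100.9)
p,d=snap('scene','s5.png');cv2.imwrite('pics/s5c.png',cv2.resize(p[190:300,210:370,::-1],None,fx=4,fy=4,interpolation=2))"
```

```text
time: 19.0
tool_pos: [0.5092, 0.1012, 0.115]
ee_rot: [3.141, -0.0, 1.673]
wrist_force: [-1.9, -0.4, 3.5]
width: 0.0099
t 19.0 pos [509.2 101.2 115. ] rot [180.   -0.   95.9] F [-1.9 -0.4  3.5] w 9.9 
 -> turn [ 0. -0. -0.] shift [-0.3 -0.1 -0. ]
time: 19.4
tool_pos: [0.5091, 0.1011, 0.1138]
ee_rot: [-3.141, -0.0, 1.673]
wrist_force: [-0.1, 0.7, 0.7]
width: 0.0321
time: 19.9
tool_pos: [0.5092, 0.1011, 0.1689]
ee_rot: [3.141, -0.0, 1.673]
wrist_force: [-0.5, -0.1, 0.0]
width: 0.0201
t 19.9 pos [509.2 101.1 168.9] rot [180.   -0.   95.8] F [-0.5 -0.1  0. ] w 20.1 
 -> turn [ 0.  -0.  -5.1] shift [ -51.9 -116.5    8.8]
```

View pics/s5c.png

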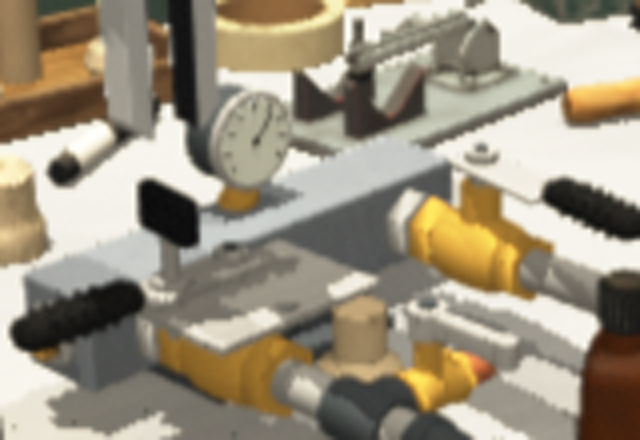

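```bash
python3 -m jog '[[[0,0,-5],[-20,-40,0],1],[[0,0,-5],[-38,-82,0],1],[[0,0,-5],[-57,-122,0],1],[[0,0,-5],[-57,-122,0],1],[[0,0,-5],[-57,-122,0],1]]'
python3 -c "
from g import *
go(L(-126,-10),80,100.9)"
```

```text
time: 20.45
tool_pos: [0.3929, 0.0319, 0.1681]
ee_rot: [-3.141, -0.001, 1.759]
wrist_force: [0.6, -0.2, -0.2]
width: 0.0006
t 20.45 pos [392.9  31.9 168.1] rot [-180.    -0.   100.8] F [ 0.6 -0.2 -0.2] w 0.6 
 -> turn [-0.  -0.  -0.1] shift [-0.5  0.7 88.1]
```

```bash
python3 -m jog '[[[0,0,0],[0,0,30],1],[[0,0,0],[0,0,60],1],[[0,0,0],[0,0,80],1],[[0,0,0],[0,0,87],1],[[0,0,0],[0,0,87],1]]'
python3 -m jog '[[[0,0,0],[0,0,0],1],[[0,0,0],[0,0,0],1],[[0,0,0],[-6,0,0],1],[[0,0,0],[-11,0,0],1],[[0,0,0],[-11,0,0],1]]'
python3 -c "
from g import *
go(L(-126,-21),80,100.9)"
```

```text
time: 20.95
tool_pos: [0.3934, 0.0324, 0.0808]
ee_rot: [-3.139, -0.001, 1.761]
wrist_force: [-0.8, -0.1, 0.2]
width: 0.0004
time: 21.45
tool_pos: [0.3961, 0.0205, 0.0826]
ee_rot: [3.141, 0.0, 1.759]
wrist_force: [-0.3, 0.5, 0.2]
width: 0.0004
t 21.45 pos [396.1  20.5  82.6] rot [179.9   0.  100.8] F [-0.3  0.5  0.2] w 0.4 
 -> turn [ 0.1  0.  -0.1] shift [ 0.3 -0.3  2.6]
```

```bash
python3 -m jog '[[[0,0,0],[-8,-1,1],1],[[0,0,0],[-15,-2,1],1],[[0,0,0],[-23,-3,1],1],[[0,0,0],[-31,-1,1],1],[[0,0,0],[-38,2,1],1]]'
python3 -m jog '[[[0,0,0],[-6,3,0],1],[[0,0,0],[-11,9,0],1],[[0,0,0],[-16,16,0],1],[[0,0,0],[-18,21,0],1],[[0,0,0],[-18,21,0],1]]'
python3 -c "
from g import *
go(L(-99,-78.5),82,100.9)"
```

```text
time: 21.95
tool_pos: [0.4052, -0.0161, 0.0812]
ee_rot: [3.141, -0.001, 1.76]
wrist_force: [-0.4, 3.2, 1.0]
width: 0.0006
time: 22.45
tool_pos: [0.4295, -0.0298, 0.0807]
ee_rot: [-3.141, 0.0, 1.76]
wrist_force: [-0.1, -0.8, 0.0]
width: 0.0007
t 22.45 pos [429.5 -29.8  80.7] rot [-180.     0.   100.8] F [-0.1 -0.8  0. ] w 0.7 
 -> turn [-0.   0.  -0.1] shift [-1.4  3.4 -1.3]
```

```bash
python3 -m jog '[[[0,0,0],[-0.5,1,0],1],[[0,0,0],[-1,2,0],1],[[0,0,0],[-1,3,0],1],[[0,0,0],[-1,3,0],1]]' | grep -E 'tool_pos|force'
for i in 1 2 3 4 5; do python3 -m jog '[[[0,0,0],[0,0.5,0],1],[[0,0,0],[0,1,0],1],[[0,0,0],[0,1,0],1]]' | grep -E 'tool_pos|force'; done
python3 -c "
from g import *
go(L(-99,-78.5),82,100.9)"
```

```text
tool_pos: [0.4318, -0.0298, 0.081]
wrist_force: [-1.6, -0.5, -1.3]
tool_pos: [0.4329, -0.0297, 0.081]
wrist_force: [-0.8, 0.7, -1.2]
tool_pos: [0.434, -0.0296, 0.0811]
wrist_force: [-1.1, 0.0, -1.3]
tool_pos: [0.4344, -0.0296, 0.081]
wrist_force: [-4.4, -1.6, 1.3]
tool_pos: [0.4346, -0.0295, 0.0809]
wrist_force: [-5.3, -1.9, 1.3]
tool_pos: [0.4348, -0.0295, 0.0809]
wrist_force: [-7.5, -2.8, 3.5]
t 24.35 pos [434.8 -29.5  80.9] rot [-179.7    0.   100.8] F [-7.5 -2.8  3.5] w 0.3 
 -> turn [-0.3  0.  -0.1] shift [-0.7 -1.9 -1.1]
```

```bash
python3 -m jog '[[[0,0,0],[0,-6,0],1],[[0,0,0],[0,-14,0],1],[[0,0,0],[0,-14,-30],1],[[0,0,0],[0,-14,-70],1],[[0,0,0],[0,-14,-110],1]]'
python3 -m jog '[[[0,0,0],[0,-40,-20],1],[[0,0,0],[0,-80,-40],1],[[0,0,0],[0,-120,-50],1],[[0,0,0],[0,-120,-50],1]]'
python3 -c "
from g import *
p,d=snap('top','t6.png');s=snap('scene','s6.png')[0]
c=np.zeros((480,800,3),np.uint8);c[:,:400]=cv2.resize(p[200:332,240:350,::-1],(400,480),interpolation=2);c[:,400:]=cv2.resize(s[190:346,215:345,::-1],(400,480),interpolation=2);cv2.imwrite('pics/c6.png',c)
a=cv2.imread('pics/top0.png').astype(int);b=p[:,:,::-1].astype(int)
for nm,z,(u,v),r in [('c2',0,(204,282),14),('c4',0,(408,241),14),('c5',0,(311,243),13),('bottle',0,(317,316),14),('plain',0,(351,262),18)]:
    e=np.abs(a-b).max(2)[v-r:v+r,u-r:u+r];print(nm,'px changed>40:',(e>40).sum())
go(L(-99,-78.5),82,100.9)"
```

```text
time: 24.85
tool_pos: [0.423, -0.0312, 0.1923]
ee_rot: [3.14, -0.001, 1.76]
wrist_force: [0.5, 0.1, 0.6]
width: 0.0004
time: 25.25
tool_pos: [0.3041, -0.0547, 0.2443]
ee_rot: [3.134, 0.005, 1.758]
wrist_force: [1.1, 0.1, 0.9]
width: 0.0004
c2 px changed>40: 0
c4 px changed>40: 0
c5 px changed>40: 0
bottle px changed>40: 365
plain px changed>40: 0
t 25.35 pos [305.7 -54.2 241.9] rot [1.797e+02 1.000e-01 1.008e+02] F [-0.  -0.5  0. ] w 0.4 
 -> turn [ 0.3  0.1 -0.1] shift [ -0.4 128.8 160.4]
```

View pics/c6.png

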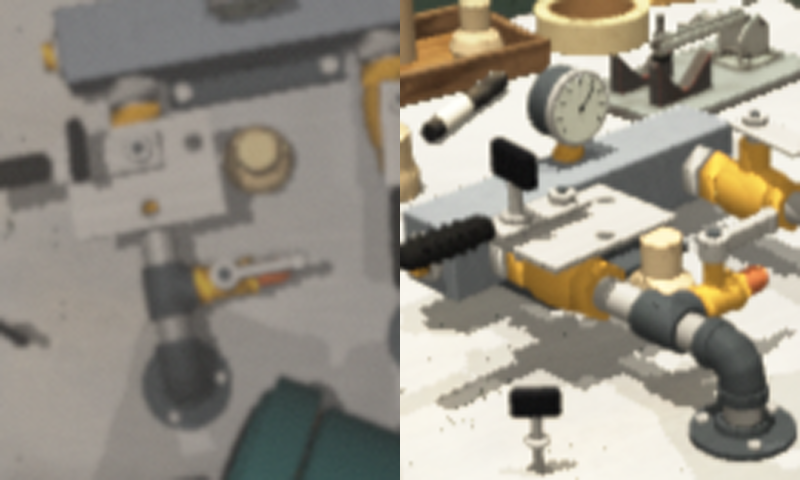

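```bash
python3 -c "
from g import *
a=cv2.imread('pics/scene0.png').astype(int);b=cv2.imread('pics/s6.png').astype(int)
e=np.abs(a-b).max(2);print('bottle',(e[258:334,352:380]>40).sum(),'plain lever',(e[225:255,325:375]>40).sum())
from bench import close_job
print(robot.get_obs()['wrist_force'])
"
```

```text
bottle 432 plain lever 0
[-0.0440621  -0.4869472   0.03887558]
```

```bash
python3 -c "
from h import *
a=cv2.imread('pics/scene0.png')[230:350,320:420];b=cv2.imread('pics/s6.png')[230:350,320:420]
cv2.imwrite('pics/b.png',cv2.resize(np.hstack([a,b]),None,fx=4,fy=4,interpolation=2))"
```

```text
(no output)
```

View pics/b.png

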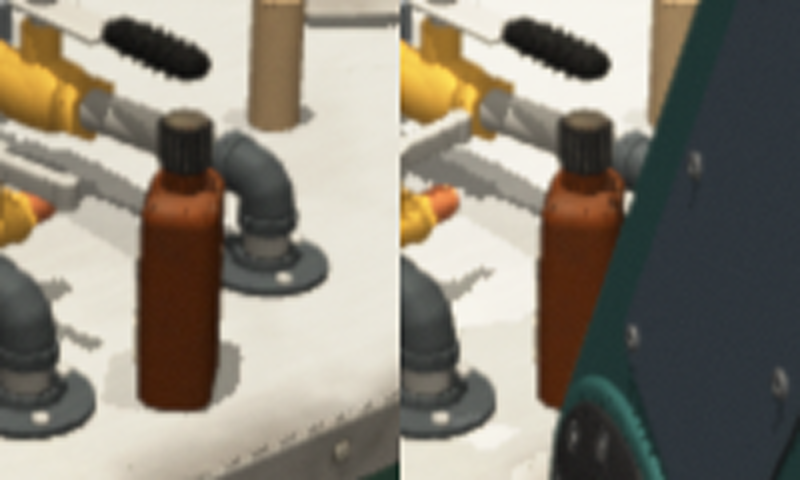

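The bottle stands exactly where it was: its left edge is at the same pixels, and the changed pixels are only the arm in front of it. I'm handing in.

```bash
python3 -c "
from bench import close_job
print(close_job())"
```

```text
the job is handed in; nothing more can be done
None
```

The locking line is shut off, locked with the pin and bled, in the order asked. I handed the job in at about 25 s of the 72 s allowed.

- **Pin out:** I drew the lock pin and parked it upright in the park hole.
- **Lever closed:** I pushed the main lever round to its closed stop. There the fingers stopped moving while the force rose to about 9 N.
- **Pin home:** I put the pin through the lever and plate at the locked hole. It stopped at the expected height with about 3.5 N upward, which means its collar is on the lever. The pictures agree.
- **Bleed opened:** I then pushed the bleed lever to its stop, at about 7.5 N. In the picture it lies along the silencer.
- **One slip, mended:** my first regrasp of the parked pin caught it while the arm was still bouncing, with a 6 N lift. I opened the fingers, let the arm settle and gripped again before lifting.

**Last checks:** the pixel comparison with the first pictures showed no change for the plain lever and the three cores. For the bottle it did flag changes, in both views. In the top view the arm covers the bottle, so I couldn't check it there. In the scene view the arm hides its right side, but its visible left edge and cap are where they were at the start. The arm ended clear of everything, with about 0.5 N on the wrist.

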